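Stir the roasted chestnuts and take their temperature

ROBOT

A 7-joint arm with a two-finger parallel gripper is mounted at the origin on the work surface. World frame = base frame: x ahead of the robot, y to its left, z up, the work surface at z = 0. Lengths are in m, angles in rad, forces in N, time in s.
With the tool pointing down it reaches from about 0.4 to 0.85 m from the base axis. Payload 4.4 kg.
Tool frame: the origin (TCP) lies midway between the tips of the shut fingers; the grasp point (between the pads) lies 19 mm behind it; z points along the fingers, y is the line along which they close (so a half turn about z gives the same grasp; the last joint's range is limited). The gripper opens to 94 mm and grips with 3 to 60 N. Pads are 16 mm wide; open, the fingers measure 119 mm over their backs; the gripper's body (75 mm by 177 mm) begins 78 mm behind the grasp point.
Start: joints at [1.279, 0.628, 0.038, 1.517, -0.027, 0.996, -0.02], TCP at [0.146, -0.634, 0.205] pointing down, gripper open.
Joint ranges: [-3.06, 3.06], [-0.37, 2.12], [-1.25, 1.32], [0.18, 2.47], [-1.1, 4.24], [0.23, 1.98], [-2.94, 2.94]. Speed limits (rad/s): [2.57, 2.57, 3.14, 3.14, 3.14, 3.14, 3.14].

INTERFACE

Orientations are given as a unit quaternion [x, y, z, w].
In Python, from bench import ctrl gives the robot as it stands. The module is installed in compiled form; this text tells all that it offers.
- The arm moves only by the tool drive_tool, never from a script. Its argument "targets" is a list of rows, each a list of 3 entries, a list of its own where there are three numbers: the opening, from -1 (shut) to 1 (fully open), then the shift along the tool's x, y, z in m, then the turn about the tool's z in rad. In form: [[fingers, [tx, ty, tz], spin], ...]. A call has 1 to 10 rows; each row shifts and turns the commanded pose from where the row before left it, along the tool's axes as they then stand; what a row does not reach is not made up. A row lasts 1/8 s, in which the tool goes at most 62.5 mm and 10.7 degrees, less where a joint would pass 70% of its speed; a pose out of reach is approached as far as the arm can. A call with a gripper value outside its range is refused whole. The fingers move at their own pace and stop on an object; "newtons" is the grip in N (left out, the last holds). Time passes only in rows, so rows that do not move let the fingers close. It gives the time, the measured TCP pose, the force, the opening and the grip force at its end, in the units of the state.
- ctrl.get_obs(): the state, without advancing time (a new reading comes with each control period).
- ctrl.get_image(name): name is "scene" or "top" or "wrist"; returns the picture (420x560x3 uint8, red, green, blue); there is no depth.
- ctrl.camera_params(name): a dict with "mtx" (3x3 intrinsics, pixels), "k1" (the pictures are not rectified: a ray, as slopes to the right and down, at radius r is drawn at 1 + k1 r^2 times it, then the intrinsics apply), "view" (4x4, takes a point from world to camera coordinates). Camera axes: x right, y down, z forward; pixel columns grow to the right and rows downward; lengths in m; the calibration is good to about 2 mm. A picture is of the moment at which its call begins: read the wrist's pose just before it. camera_params takes no time and is no camera call; for the wrist camera it gives the pose at the moment of the call.
- ctrl.close_job(): hands the job in; it is judged then, once.
The state is a dict: "time_s": time; "q": joint angles; "joint_velocities": joint speeds; "joint_torque": joint torques, N m; "eef_pos": TCP position; "orientation": TCP orientation; "force": force on the tool from outside, world axes, zero at the start; "torque": the same for the moment, N m; "finger_gap": opening from 0.0 (shut) to 1.0 (fully open); "grasp_force": force on a finger pad.
Only numpy, scipy, OpenCV 4.12 (cv2) and the standard library are available. Lean on these libraries where they do the work, as an engineer would, in place of code of your own. Each camera call takes 0.05 s, during which the arm holds its last target. There are 200 camera calls.

TASK

Using the wooden stirrer, stir the chestnuts round in the steel bowl in three wide full circles with its foot down among them, then stand the stirrer upright in the open lunchbox and let go. Then take the infrared thermometer from its cradle, aim its lens at the middle of the bowl's floor from about 10 cm away along its line of sight, without touching the bowl or the chestnuts, hold it steady there for about two seconds, and lay it back in its cradle the way it lay. Keep every chestnut in the bowl and leave everything else where it is.

Things in the scene. Friction and masses are not known exactly. Their poses are not given: they have to be found in the camera images.
- stirrer: loose wooden stirrer standing upright, 150 mm tall, 90 g: round foot of diameter 34 mm and 22 mm high, tapering by 34 mm height to a straight square handle 22 by 22 mm (flats along x and y) up to the top. Origin: centre of the underside of the foot; z runs up the handle. It stands on the far side of the bowl, to the left or right, the grey mug in the other place
- bowl: fixed stainless steel bowl, 60 mm high, rim outer radius 89 mm, walls 3 mm sloping out, flat inner floor of radius 74 mm lying 5 mm above the bench. Origin: centre of its underside; z up
- bowl_mid (a point): the point to aim at: on the bowl's axis, 17 mm above its underside (mid-height of the chestnuts, 12 mm over the inner floor)
- nut0: chestnut: brown ball of diameter 24 mm, origin at its centre; the five start on the bowl's floor, gathered in its -x half, so that the +x half is free
- nut1: chestnut: brown ball of diameter 24 mm, origin at its centre; the five start on the bowl's floor, gathered in its -x half, so that the +x half is free
- nut2: chestnut: brown ball of diameter 24 mm, origin at its centre; the five start on the bowl's floor, gathered in its -x half, so that the +x half is free
- nut3: chestnut: brown ball of diameter 24 mm, origin at its centre; the five start on the bowl's floor, gathered in its -x half, so that the +x half is free
- nut4: chestnut: brown ball of diameter 24 mm, origin at its centre; the five start on the bowl's floor, gathered in its -x half, so that the +x half is free
- lunchbox: fixed yellow lunchbox, open and empty: 130 (x) by 180 (y) mm outside, 55 mm high, walls and floor 4 mm. Origin: centre of its underside. Its flat lid, under 12 mm high, lies opened on the bench on its -x side, from x = -70 to -190 mm
- wand: loose grey infrared thermometer, 150 g: straight square handle 26 by 26 mm and 155 mm long along x (from x = -85 to 70 mm), then a round head of diameter 30 mm and 45 mm long, bent 45 degrees down (between +x and -z). Origin: centre of the handle's section, about the centre of mass, where it is to be gripped across y, midway between the cradle's posts
- lens (a point): centre of the thermometer's lens at the end of its head, 97 mm ahead (+x) and 32 mm below (-z) the wand's origin. The point's x axis is the line of sight: in the wand's frame it points 45 degrees down, halfway between +x and -z
- cradle: fixed wooden cradle: base 120 by 70 mm, 10 mm thick, with two upright 12 mm posts at x = -40 and 40 mm; the handle lies along x on the posts 50 mm above the bench, between ears 36 mm apart that rise to 66 mm. Origin: centre of its underside. The wand lies in it with its origin 63 mm above the cradle's, its axes along the cradle's, its head beyond +x
- fork1: green plastic fork, 170 mm long along x, 26 mm wide, 5 mm thick; origin under its middle; bystander
- fork2: green plastic fork like the other; bystander
- mug: grey ceramic mug, radius 38 mm, 85 mm high, handle on its +y side; origin: centre of its underside; bystander
- jar: closed glass jar, radius 34 mm, 110 mm high; origin: centre of its underside; bystander
- shaker: steel shaker, radius 20 mm, 70 mm high; origin: centre of its underside; bystander
Mind the look-alikes: they are no part of the job. There is more than one size of the stirrer; the job needs the middle-sized. Of the things that look like the wand, the smaller one is meant.

How it is judged:
By the outcome, as a careful person would: the job done as asked, in the order asked, and still so for the second after the job is handed in, with the robot touching nothing.
It also fails if it takes over 72 s, if anything falls off the work surface, if the arm or the gripper's body presses on something with over 40 N, if the wrist force passes 120 N, or if a joint passes its speed limit or range.

## Working session

There is one attempt and no reset: what is moved stays moved. The work goes in short steps, Python scripts to look and compute and a tool call to move; the robot and the scene stay as the last step left them, time stands still between calls to the robot, and variables do not carry over. Pictures are saved under pics/ and viewed, at most 10 in all, crops included, and the job is handed in when it is done.

Besides the shell and the picture viewer there is one more tool, called after ">>>" as name(argument=value, ...), one argument or row to a line, values as JSON. drive_tool: Moves the arm, as the interface text tells. Its arguments: {"type":"object","properties":{"targets":{"type":"array","items":{"type":"array"}},"newtons":{"type":"number"}},"required":["targets"]}

```bash
mkdir -p pics; python3 - <<'E'
from bench import ctrl
import cv2,numpy as np
np.set_printoptions(precision=4,suppress=True)
for n in("scene","top"):
    cv2.imwrite(f"pics/{n}0.png",ctrl.get_image(n)[:,:,::-1])
    p=ctrl.camera_params(n);print(n,p)
o=ctrl.get_obs();print(o)
E
```

```text
scene {'mtx': array([[474.1284,   0.    , 284.9874],
       [  0.    , 474.1284, 207.7573],
       [  0.    ,   0.    ,   1.    ]]), 'k1': -0.1412701191173366, 'view': array([[ 0.4131,  0.9105,  0.0172, -0.2244],
       [ 0.4775, -0.2005, -0.8555, -0.1829],
       [-0.7755,  0.3616, -0.5176,  1.5014],
       [ 0.    ,  0.    ,  0.    ,  1.    ]])}
top {'mtx': array([[414.6899,   0.    , 286.0281],
       [  0.    , 414.6899, 209.9969],
       [  0.    ,   0.    ,   1.    ]]), 'k1': -0.08563352513715893, 'view': array([[-0.0251, -0.9996, -0.0101,  0.0245],
       [-0.9961,  0.0258, -0.0845,  0.5359],
       [ 0.0848,  0.008 , -0.9964,  0.9736],
       [ 0.    ,  0.    ,  0.    ,  1.    ]])}
{'time_s': 0.1, 'q': array([ 1.2792,  0.6292,  0.0384,  1.5182, -0.027 ,  0.9963, -0.02  ]), 'joint_velocities': array([ 0.0017, -0.0021,  0.0007, -0.0014, -0.0001,  0.0001,  0.0023]), 'joint_torque': array([  0.003 , -55.0798,   1.1467, -18.712 ,  -0.0524,   0.0192,
         0.0001]), 'eef_pos': array([ 0.1454, -0.6329,  0.2047]), 'orientation': array([ 0.9936,  0.1127, -0.0001, -0.0008]), 'force': array([ 0.2885, -0.1264, -0.1386]), 'torque': array([-0.0261, -0.0132, -0.0671]), 'grasp_force': 0.0, 'finger_gap': 0.9993233704431613}
```

View pics/scene0.png

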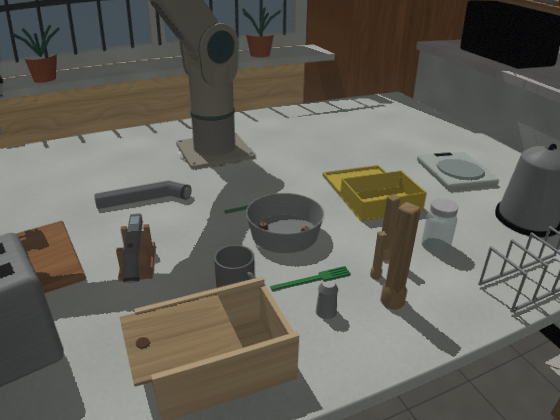

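View pics/top0.png

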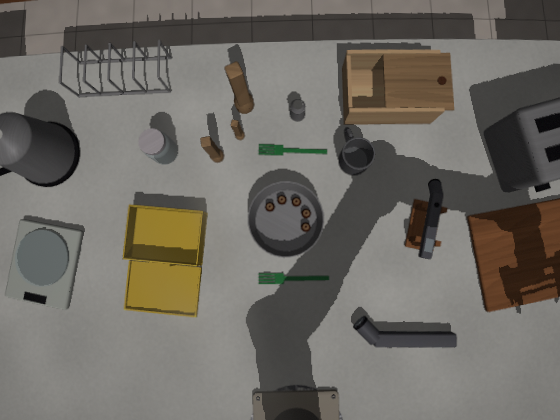

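The scene shows three stirrers, at top (238,88), (238,130) and (212,150), and two thermometers: one in the cradle at (432,220) and a larger one on the bench at (410,335). The bowl is at (286,218) with its nuts in the upper right, and the lunchbox is at (165,235) or (163,287). I'll check the choice in a close crop.

```bash
cat > h.py <<'E'
from bench import ctrl
import cv2,numpy as np
from scipy.spatial.transform import Rotation as R
np.set_printoptions(precision=4,suppress=True)
P={}
def cam(n):
    if n not in P or n=="wrist":P[n]=ctrl.camera_params(n)
    return P[n]
def proj(n,X):
    p=cam(n);c=np.atleast_2d(X)@p["view"][:3,:3].T+p["view"][:3,3]
    s=c[:,:2]/c[:,2:];s=s*(1+p["k1"]*(s**2).sum(1,keepdims=True))
    return s*p["mtx"][0,0]+p["mtx"][:2,2]
def unproj(n,uv,z):
    p=cam(n);uv=np.atleast_2d(uv).astype(float)
    d=(uv-p["mtx"][:2,2])/p["mtx"][0,0];s=d.copy()
    for _ in range(20): s=d/(1+p["k1"]*(s**2).sum(1,keepdims=True))
    Rm=p["view"][:3,:3];C=-Rm.T@p["view"][:3,3]
    r=np.c_[s,np.ones(len(s))]@Rm
    return C+r*((np.atleast_1d(z)-C[2])/r[:,2])[:,None]
E
python3 - <<'E'
from h import *
t=cv2.imread("pics/top0.png");s=cv2.imread("pics/scene0.png")
f=lambda im,x0,y0,w,h:cv2.resize(im[y0:y0+h,x0:x0+w],(400,300),interpolation=cv2.INTER_CUBIC)
cv2.imwrite("pics/c0.png",np.vstack([np.hstack([f(t,190,55,140,105),f(t,365,170,120,90)]),np.hstack([f(s,330,185,140,130),f(s,80,190,120,90)])]))
print(unproj("top",[[286,218],[212,150],[238,130],[238,88],[434,220],[165,235],[163,287]],0))
E
```

```text
[[ 0.5185  0.0115  0.    ]
 [ 0.6938  0.1925  0.    ]
 [ 0.7431  0.1266  0.    ]
 [ 0.8531  0.1254  0.    ]
 [ 0.5039 -0.354   0.    ]
 [ 0.484   0.3116  0.    ]
 [ 0.3566  0.3174  0.    ]]
```

View pics/c0.png

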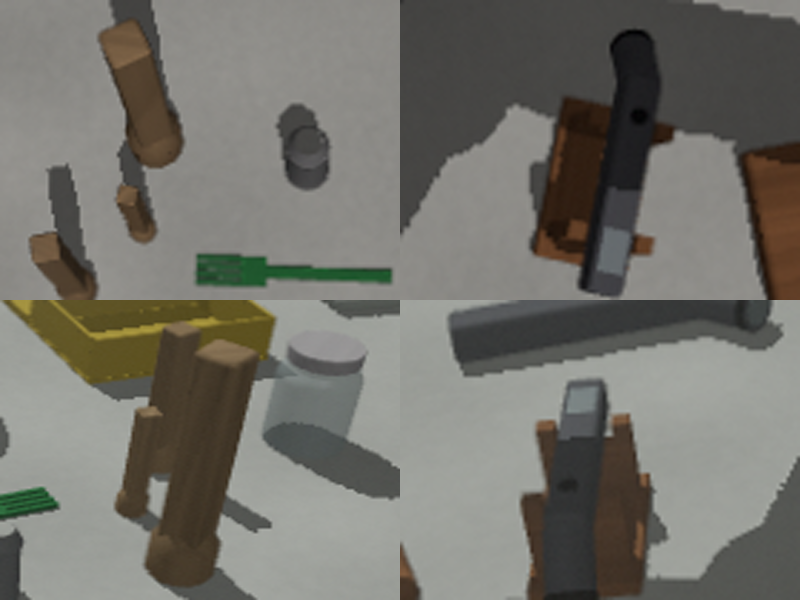

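```bash
cat > ov.py <<'E'
from h import *
def rot(y):return R.from_euler("z",y).as_matrix()
def box(x0,x1,y0,y1,z0,z1):
    c=np.array([[x,y,z] for x in(x0,x1) for y in(y0,y1) for z in(z0,z1)])
    return [c[[i,j]] for i in range(8) for j in range(i) if np.sum(c[i]!=c[j])==1]
def ring(r,z,n=40):
    a=np.linspace(0,2*np.pi,n);return np.c_[r*np.cos(a),r*np.sin(a),z+0*a]
def models(E):
    d=np.array([.7071,0,-.7071]);l=np.array([.097,0,-.032])
    u=np.array([.7071,0,.7071]);a=np.linspace(0,6.283,25)
    lens=l+.015*(np.cos(a)[:,None]*u+np.sin(a)[:,None]*[0,1,0])
    M={"stirrer":box(-.011,.011,-.011,.011,.034,.15)+[ring(.017,0),ring(.017,.022)],
     "bowl":[ring(.089,.06),ring(.074,.005)],
     "lunchbox":box(-.065,.065,-.09,.09,0,.055)+box(-.061,.061,-.086,.086,.004,.055),
     "wand":[x+[0,0,.063] for x in box(-.085,.07,-.013,.013,-.013,.013)+[lens,np.array([l,l-d*.045])]]+box(-.06,.06,-.035,.035,0,.01)}
    return [np.asarray(s)@rot(E[k][2]).T+[E[k][0],E[k][1],0] for k in E for s in M[k]]
def draw(im,n,E,w,k=4):
    x0,y0,W,H=w
    o=cv2.resize(im[y0:y0+H,x0:x0+W],None,fx=k,fy=k,interpolation=cv2.INTER_CUBIC)
    for s in models(E):
        p=((proj(n,s)-[x0,y0]+.5)*k-.5)
        cv2.polylines(o,[np.round(p*8).astype(int)],False,(0,0,255),1,cv2.LINE_AA,3)
    return o
E
cat > e.py <<'E'
from ov import *
top=lambda u,v,z:unproj("top",[[u,v]],z)[0][:2]
E=dict(stirrer=[*top(206.8,142.5,.15),0.1],bowl=[*top(286.5,218,.04),0],lunchbox=[*top(165,236,.04),-.03],wand=[*top(433.4,225.5,.076),-.185])
E
python3 - <<'E'
from e import *
print(E)
t=cv2.imread("pics/top0.png")
a=[draw(t,"top",E,w,k) for w,k in(((190,120,80,60),5),((380,165,100,75),4),((110,195,110,82),3.64),((240,170,100,75),4))]
a=[cv2.resize(x,(400,300)) for x in a]
cv2.imwrite("pics/o1.png",np.vstack([np.hstack(a[:2]),np.hstack(a[2:])]))
E
```

```text
{'stirrer': [np.float64(0.6748123756362482), np.float64(0.17564241519967463), 0.1], 'bowl': [np.float64(0.5158809600565447), np.float64(0.009999226165511828), 0], 'lunchbox': [np.float64(0.48035889723672454), np.float64(0.2994199701468919), -0.03], 'wand': [np.float64(0.48751664513040127), np.float64(-0.32526651214822855), -0.185]}
```

View pics/o1.png

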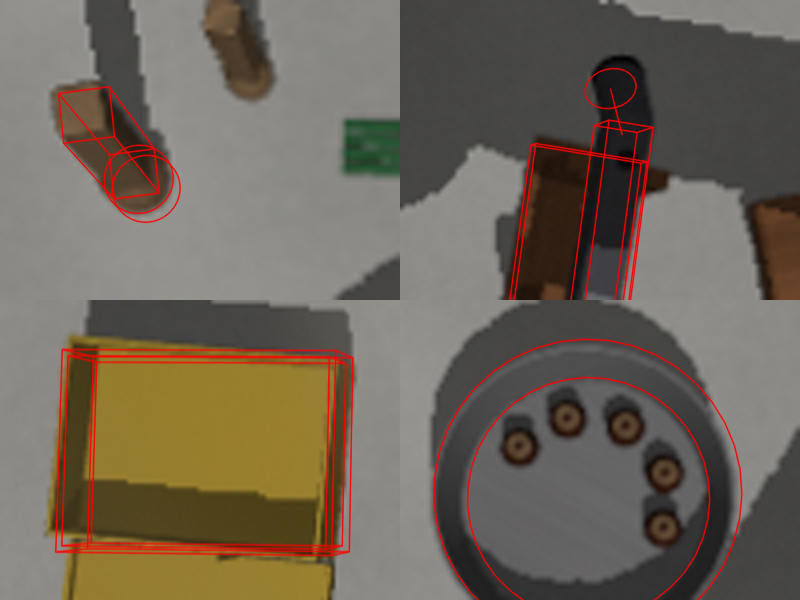

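```bash
cat > e.py <<'E'
from ov import *
E=dict(stirrer=[.678,.1785,.22],bowl=[.5135,.0115,0],lunchbox=[.487,.3015,-.075],wand=[.493,-.3275,-.185])
E
python3 - <<'E'
from e import *
t=cv2.imread("pics/top0.png");s=cv2.imread("pics/scene0.png")
a=[draw(t,"top",E,w,k) for w,k in(((395,170,60,100),4),((240,175,90,90),4.444),((120,198,90,75),4))]
b=[draw(s,"scene",E,w,k) for w,k in(((110,205,60,80),3),((240,190,90,70),3),((360,185,80,80),3))]
def row(l,h):
    return np.hstack([cv2.copyMakeBorder(x[:h],0,h-len(x[:h]),0,3,cv2.BORDER_CONSTANT) for x in l])[:,:800]
r1=row([a[0],a[1]],400);r2=row(b,200)
c=np.zeros((600,800,3),np.uint8);c[:400,:min(800,r1.shape[1])]=r1
r2=row([x for x in b],200);c[400:,:r2.shape[1]]=r2
l=cv2.resize(a[2],None,fx=.4,fy=.4);
x=cv2.resize(draw(t,"top",E,(120,198,90,75),4),(150,125));c[0:125,650:800]=x
c[130:370,650:800]=draw(t,"top",E,(198,130,30,48),5)
cv2.imwrite("pics/o2.png",c)
E
```

```text
(no output)
```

View pics/o2.png

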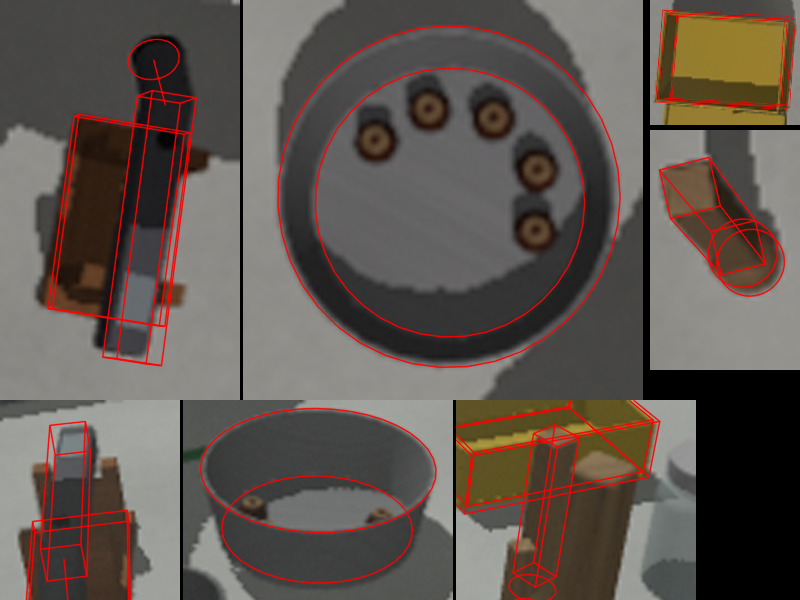

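Top (212,150) is the middle-sized stirrer, at about (0.678, 0.179), yaw 0.22. The overlay fits it, the bowl and the lunchbox well. The wand in the cradle is the smaller one, with its head at top (434,183). I'm moving over the stirrer.

>>> drive_tool(
  targets=[
    [0.4,[0.035,-0.0336,0],0],
    [0.4,[0.035,-0.0336,0],0],
    [0.4,[0.035,-0.0336,0],0],
    [0.4,[0.035,-0.0336,0],0],
    [0.4,[0.035,-0.0336,0],0],
    [0.4,[0.035,-0.0336,0],0],
    [0.4,[0.035,-0.0336,0],0],
    [0.4,[0.035,-0.0336,0],0],
    [0.4,[0.035,-0.0336,0],0],
    [0.4,[0.035,-0.0336,0],0],
  ],
)

```text
time_s: 1.35
eef_pos: [0.412, -0.2262, 0.2054]
orientation: [0.994, 0.113, -0.0, -0.0]
force: [0.7, 0.1, 0.3]
finger_gap: 0.698
grasp_force: 0.0
```

>>> drive_tool(
  targets=[
    [0.4,[0.035,-0.0336,0],0],
    [0.4,[0.035,-0.0336,0],0],
    [0.4,[0.035,-0.0336,0],0],
    [0.4,[0.035,-0.0336,0],0],
    [0.4,[0.035,-0.0336,0],0],
    [0.4,[0.035,-0.0336,0],0],
    [0.4,[0.035,-0.0336,0],0],
    [0.4,[0.035,-0.0336,0],0],
    [0.4,[0.035,-0.0336,0],0],
    [0.4,[0.035,-0.0336,0],0],
  ],
)

```text
time_s: 2.6
eef_pos: [0.6778, 0.1794, 0.205]
orientation: [0.994, 0.113, -0.0, 0.0]
force: [0.4, -0.4, 0.6]
finger_gap: 0.7
grasp_force: 0.0
```

```bash
cat > e.py <<'E'
from ov import *
E=dict(stirrer=[.678,.1785,.22],bowl=[.5145,.0125,0],lunchbox=[.487,.3015,-.075],wand=[.4957,-.3265,-.22])
E
python3 - <<'E'
from e import *
cam("wrist");p=ctrl.camera_params("wrist");im=ctrl.get_image("wrist")[:,:,::-1].copy()
print(-p["view"][:3,:3].T@p["view"][:3,3])
import ov,h
h.cam=lambda n:p if n=="wrist" else P[n]
cv2.imwrite("pics/w1.png",draw(im,"wrist",dict(stirrer=E["stirrer"]),(0,0,560,420),1))
E
```

```text
[0.7502 0.1963 0.3847]
```

View pics/w1.png

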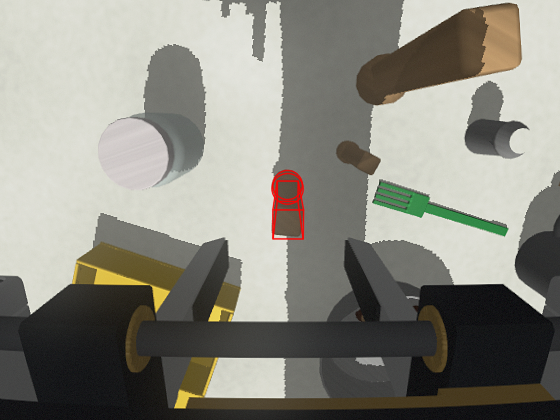

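The wrist view shows the middle stirrer centred between the fingers at (288,223), and the overlay fits. Small neighbour is clear at (360,158). I'm descending to grip it.

>>> drive_tool(
  targets=[
    [0.4,[0,0,0.0265],0],
    [0.4,[0,0,0.0265],0],
    [0.4,[0,0,0.0265],0],
    [0.4,[0,0,0.0265],0],
    [-0.3,[0,0,0],0],
    [-0.7,[0,0,0],0],
    [-0.8,[0,0,0],0],
    [-0.8,[0,0,0],0],
  ],
  newtons=45,
)

```text
time_s: 3.65
eef_pos: [0.678, 0.1783, 0.1006]
orientation: [0.994, 0.113, 0.001, -0.0]
force: [0.5, -0.3, 0.7]
finger_gap: 0.312
grasp_force: 0.0
```

>>> drive_tool(
  targets=[
    [-1,[0,0,0],0],
    [-1,[0,0,0],0],
    [-1,[0,0,0],0],
    [-1,[0,0,0],0],
  ],
  newtons=45,
)

```text
time_s: 4.15
eef_pos: [0.6778, 0.1782, 0.1002]
orientation: [0.994, 0.113, 0.001, -0.0]
force: [0.4, -0.4, 5.2]
finger_gap: 0.231
grasp_force: 44.7
```

>>> drive_tool(
  targets=[
    [-1,[0,0,-0.03],0],
    [-1,[0,0,-0.03],0],
    [-1,[0,0,-0.03],0],
    [-1,[-0.0438,0.0179,0],0],
    [-1,[-0.0438,0.0179,0],0],
    [-1,[-0.0438,0.0179,0],0],
    [-1,[-0.0438,0.0179,0],0],
    [-1,[-0.0438,0.0179,0],0],
    [-1,[0,0,0],0],
    [-1,[0,0,0.02],0],
  ],
)

```text
time_s: 5.4
eef_pos: [0.4858, 0.0423, 0.1704]
orientation: [0.994, 0.112, 0.002, -0.0]
force: [0.2, 0.7, -1.0]
finger_gap: 0.229
grasp_force: 44.7
```

```bash
python3 - <<'E'
from e import *
o=ctrl.get_obs();print(o["eef_pos"],o["force"],o["finger_gap"])
t=ctrl.get_image("top")[:,:,::-1].copy();s=ctrl.get_image("scene")[:,:,::-1].copy()
x,y,z=o["eef_pos"];E1=dict(bowl=E["bowl"])
import ov
def st(n,im,w,k):
    i=draw(im,n,E1,w,k);dz=z-.1002;Y=.2265
    for q in ov.models({"stirrer":[x,y,Y]}):
        p=((proj(n,q+[0,0,dz])-w[:2]+.5)*k-.5);cv2.polylines(i,[np.round(p*8).astype(int)],False,(255,0,0),1,cv2.LINE_AA,3)
    return i
c=np.hstack([cv2.resize(st("top",t,(235,165,100,100),4),(400,400)),cv2.resize(st("scene",s,(230,130,110,110),3.636),(400,400))])
cv2.imwrite("pics/b1.png",c)
E
```

```text
[0.4858 0.0423 0.1704] [ 0.2172  0.665  -1.0082] 0.22945764949098124
```

View pics/b1.png

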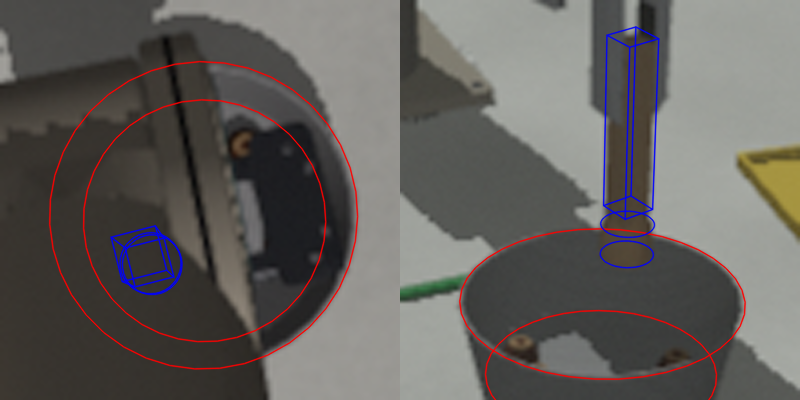

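>>> drive_tool(
  targets=[
    [-1,[0,0,0.021],0],
    [-1,[0,0,0.021],0],
    [-1,[0,0,0.02],0],
    [-1,[0,0,0],0],
  ],
)

```text
time_s: 6.0
eef_pos: [0.4839, 0.0424, 0.1067]
orientation: [0.994, 0.113, -0.001, -0.0]
force: [-0.8, -0.5, -1.3]
finger_gap: 0.232
grasp_force: 45.0
```

>>> drive_tool(
  targets=[
    [-1,[-0.0101,0.0085,0],0],
    [-1,[-0.007,0.0111,0],0],
    [-1,[-0.0032,0.0128,0],0],
    [-1,[0.0009,0.0131,0],0],
    [-1,[0.0049,0.0122,0],0],
    [-1,[0.0085,0.0101,0],0],
    [-1,[0.0111,0.007,0],0],
    [-1,[0.0128,0.0032,0],0],
    [-1,[0.0131,-0.0009,0],0],
    [-1,[0.0122,-0.0049,0],0],
  ],
)

```text
time_s: 7.25
eef_pos: [0.5387, -0.0169, 0.1064]
orientation: [0.994, 0.113, -0.005, -0.002]
force: [-8.2, 4.1, 1.1]
finger_gap: 0.231
grasp_force: 45.0
```

>>> drive_tool(
  targets=[
    [-1,[0.0101,-0.0085,-0.0015],0],
    [-1,[0.007,-0.0111,0],0],
    [-1,[0.0032,-0.0128,0],0],
    [-1,[-0.0009,-0.0131,0],0],
    [-1,[-0.0049,-0.0122,0],0],
    [-1,[-0.0085,-0.0101,0],0],
    [-1,[-0.0111,-0.007,0],0],
    [-1,[-0.0128,-0.0032,0],0],
    [-1,[-0.0131,0.0009,0],0],
    [-1,[-0.0122,0.0049,0],0],
  ],
)

```text
time_s: 8.5
eef_pos: [0.484, 0.0422, 0.1093]
orientation: [0.994, 0.113, 0.001, -0.0]
force: [0.1, -0.8, -0.2]
finger_gap: 0.235
grasp_force: 45.0
```

```bash
python3 - <<'E'
from e import *
o=ctrl.get_obs();print(o["eef_pos"],o["force"],o["finger_gap"])
s=ctrl.get_image("scene")[:,:,::-1].copy();t=ctrl.get_image("top")[:,:,::-1].copy()
f=lambda im,x0,y0,w,h:cv2.resize(im[y0:y0+h,x0:x0+w],(400,400),interpolation=cv2.INTER_CUBIC)
cv2.imwrite("pics/b2.png",np.hstack([f(s,230,130,110,120),f(t,235,165,100,100)]))
E
```

```text
[0.484  0.0422 0.1093] [ 0.0566 -0.8133 -0.1534] 0.2349525094562735
```

View pics/b2.png

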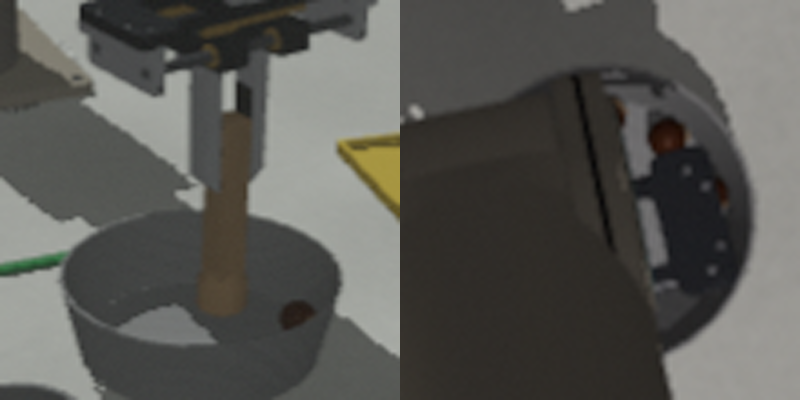

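The first circle went well: the stirrer is firm at (222,290) on the left panel and the nuts have been pushed round to (665,135) on the right panel. I'm doing two more circles.

>>> drive_tool(
  targets=[
    [-1,[-0.0101,0.0085,0],0],
    [-1,[-0.007,0.0111,0],0],
    [-1,[-0.0032,0.0128,0],0],
    [-1,[0.0009,0.0131,0],0],
    [-1,[0.0049,0.0122,0],0],
    [-1,[0.0085,0.0101,0],0],
    [-1,[0.0111,0.007,0],0],
    [-1,[0.0128,0.0032,0],0],
    [-1,[0.0131,-0.0009,0],0],
    [-1,[0.0122,-0.0049,0],0],
  ],
)

```text
time_s: 9.85
eef_pos: [0.5409, -0.0159, 0.1082]
orientation: [0.994, 0.114, -0.002, -0.002]
force: [-7.2, 3.2, -0.1]
finger_gap: 0.229
grasp_force: 45.0
```

>>> drive_tool(
  targets=[
    [-1,[0.0101,-0.0085,0],0],
    [-1,[0.007,-0.0111,0],0],
    [-1,[0.0032,-0.0128,0],0],
    [-1,[-0.0009,-0.0131,0],0],
    [-1,[-0.0049,-0.0122,0],0],
    [-1,[-0.0085,-0.0101,0],0],
    [-1,[-0.0111,-0.007,0],0],
    [-1,[-0.0128,-0.0032,0],0],
    [-1,[-0.0131,0.0009,0],0],
    [-1,[-0.0122,0.0049,0],0],
  ],
)

```text
time_s: 11.1
eef_pos: [0.4844, 0.0429, 0.1094]
orientation: [0.994, 0.113, 0.001, -0.001]
force: [0.6, 0.1, -0.8]
finger_gap: 0.238
grasp_force: 45.0
```

>>> drive_tool(
  targets=[
    [-1,[-0.0101,0.0085,0],0],
    [-1,[-0.007,0.0111,0],0],
    [-1,[-0.0032,0.0128,0],0],
    [-1,[0.0009,0.0131,0],0],
    [-1,[0.0049,0.0122,0],0],
    [-1,[0.0085,0.0101,0],0],
    [-1,[0.0111,0.007,0],0],
    [-1,[0.0128,0.0032,0],0],
    [-1,[0.0131,-0.0009,0],0],
    [-1,[0.0122,-0.0049,0],0],
  ],
)

```text
time_s: 12.35
eef_pos: [0.5401, -0.0161, 0.1082]
orientation: [0.994, 0.113, -0.003, -0.002]
force: [-3.0, 3.8, -0.1]
finger_gap: 0.23
grasp_force: 45.0
```

>>> drive_tool(
  targets=[
    [-1,[0.0101,-0.0085,0],0],
    [-1,[0.007,-0.0111,0],0],
    [-1,[0.0032,-0.0128,0],0],
    [-1,[-0.0009,-0.0131,0],0],
    [-1,[-0.0049,-0.0122,0],0],
    [-1,[-0.0085,-0.0101,0],0],
    [-1,[-0.0111,-0.007,0],0],
    [-1,[-0.0128,-0.0032,0],0],
    [-1,[-0.0131,0.0009,0],0],
    [-1,[-0.0122,0.0049,0],0],
  ],
)

```text
time_s: 13.6
eef_pos: [0.4849, 0.0429, 0.1096]
orientation: [0.994, 0.113, 0.002, -0.0]
force: [0.2, 0.4, -1.0]
finger_gap: 0.232
grasp_force: 45.0
```

>>> drive_tool(
  targets=[
    [-1,[-0.0101,0.0085,0],0],
    [-1,[-0.007,0.0111,0],0],
    [-1,[-0.0032,0.0128,0],0],
    [-1,[0.0009,0.0131,0],0],
  ],
)

```text
time_s: 14.1
eef_pos: [0.4756, -0.008, 0.109]
orientation: [0.994, 0.112, 0.0, 0.0]
force: [0.2, -0.5, -1.1]
finger_gap: 0.231
grasp_force: 45.0
```

>>> drive_tool(
  targets=[
    [-1,[0,0,-0.015],0],
    [-1,[0,0,-0.035],0],
    [-1,[0,0,-0.04],0],
    [-1,[0.0115,-0.0425,0],0],
    [-1,[0.0115,-0.0425,0],0],
    [-1,[0.0115,-0.0425,0],0],
    [-1,[0.0115,-0.0425,0],0],
    [-1,[0.0115,-0.0425,0],0],
    [-1,[0.0115,-0.0425,0],0],
    [-1,[0.0115,-0.0425,0],0],
  ],
)

```text
time_s: 15.35
eef_pos: [0.488, 0.3021, 0.1989]
orientation: [0.994, 0.112, 0.0, -0.0]
force: [0.5, 0.5, -0.1]
finger_gap: 0.233
grasp_force: 45.0
```

>>> drive_tool(
  targets=[
    [-1,[0,0,0.02],0],
    [-1,[0,0,0.03],0],
    [-1,[0,0,0.03],0],
    [-1,[0,0,0.01],0],
    [-1,[0,0,0],0],
    [-1,[0,0,0.0015],0],
    [-1,[0,0,0.0015],0],
    [-1,[0,0,0],0],
  ],
)

```text
time_s: 16.35
eef_pos: [0.4874, 0.3013, 0.1065]
orientation: [0.994, 0.113, 0.0, -0.0]
force: [0.3, -0.2, -0.9]
finger_gap: 0.23
grasp_force: 45.0
```

>>> drive_tool(
  targets=[
    [-1,[0,0,0.001],0],
    [-1,[0,0,0.001],0],
    [-1,[0,0,0],0],
  ],
)

```text
time_s: 16.73
eef_pos: [0.4872, 0.3013, 0.1044]
orientation: [0.994, 0.113, 0.0, -0.0]
force: [0.2, -0.1, 2.4]
finger_gap: 0.234
grasp_force: 45.0
```

>>> drive_tool(
  targets=[
    [-0.45,[0,0,0],0],
    [-0.3,[0,0,0],0],
    [0,[0,0,0],0],
    [0.1,[0,0,0],0],
    [0.1,[0,0,-0.02],0],
    [0.1,[0,0,-0.03],0],
    [0.1,[0,0,-0.04],0],
    [0.1,[0,0,-0.03],0],
  ],
)

```text
time_s: 17.73
eef_pos: [0.4874, 0.3013, 0.2256]
orientation: [0.994, 0.113, 0.001, -0.0]
force: [1.0, 0.6, -0.6]
finger_gap: 0.551
grasp_force: 0.0
```

```bash
python3 - <<'E'
from e import *
s=ctrl.get_image("scene")[:,:,::-1].copy();t=ctrl.get_image("top")[:,:,::-1].copy()
f=lambda im,x0,y0,w,h:cv2.resize(im[y0:y0+h,x0:x0+w],(400,400),interpolation=cv2.INTER_CUBIC)
cv2.imwrite("pics/b3.png",np.hstack([f(s,330,70,130,160),f(t,230,160,115,115)]))
E
```

```text
(no output)
```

View pics/b3.png

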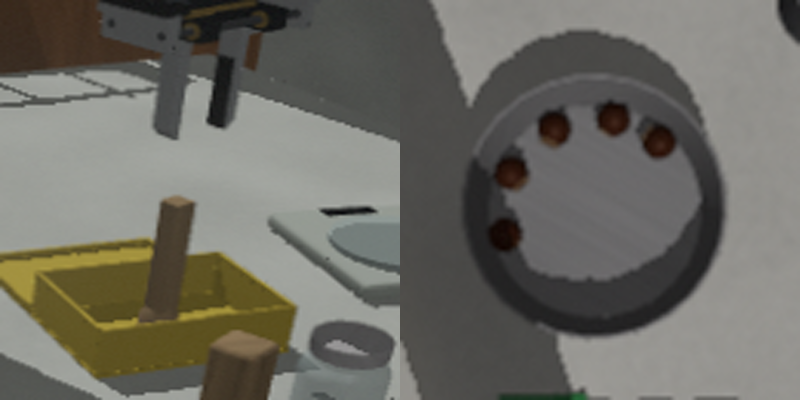

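The stirrer stands upright in the lunchbox at (170,260) on the left panel, and all five nuts are in the bowl. I'm going to the thermometer.

>>> drive_tool(
  targets=[
    [0.3,[-0.0102,0.0472,0],0],
    [0.3,[-0.0102,0.0472,0],0],
    [0.3,[-0.0102,0.0472,0],0],
    [0.3,[-0.0102,0.0472,0],0],
    [0.3,[-0.0102,0.0472,0],0],
    [0.3,[-0.0102,0.0472,0],0],
    [0.3,[-0.0102,0.0472,0],0],
    [0.3,[-0.0102,0.0472,0],0],
    [0.3,[-0.0102,0.0472,0],0],
    [0.3,[-0.0102,0.0472,0],0],
  ],
)

```text
time_s: 19.08
eef_pos: [0.4926, -0.183, 0.2229]
orientation: [0.994, 0.113, -0.001, -0.0]
force: [0.4, 0.3, 0.1]
finger_gap: 0.652
grasp_force: 0.0
```

>>> drive_tool(
  targets=[
    [0.3,[-0.0102,0.0472,0],0],
    [0.3,[-0.0102,0.0472,0],0],
    [0.3,[-0.0102,0.0472,0],0],
    [0.3,[0,0,0],0.1485],
    [0.3,[0,0,0],0.1485],
    [0.3,[0,0,0],0.1485],
    [0.3,[0,0,0],0],
  ],
)

```text
time_s: 19.95
eef_pos: [0.4947, -0.3262, 0.2228]
orientation: [0.994, -0.109, -0.001, -0.0]
force: [0.1, -0.1, -0.0]
finger_gap: 0.648
grasp_force: 0.0
```

```bash
python3 - <<'E'
from e import *
import h
o=ctrl.get_obs();print(o["eef_pos"],o["orientation"])
p=ctrl.camera_params("wrist");im=ctrl.get_image("wrist")[:,:,::-1].copy()
h.cam=lambda n:p
np.save("wp.npy",np.hstack([p["view"].ravel(),p["mtx"].ravel(),p["k1"]]));cv2.imwrite("pics/w2raw.png",im)
cv2.imwrite("pics/w2.png",cv2.resize(draw(im,"wrist",dict(wand=E["wand"]),(0,0,560,420),1),(784,588),interpolation=cv2.INTER_CUBIC))
E
```

```text
[ 0.4947 -0.3262  0.2228] [ 0.9941 -0.1089 -0.001  -0.0002]
```

View pics/w2.png

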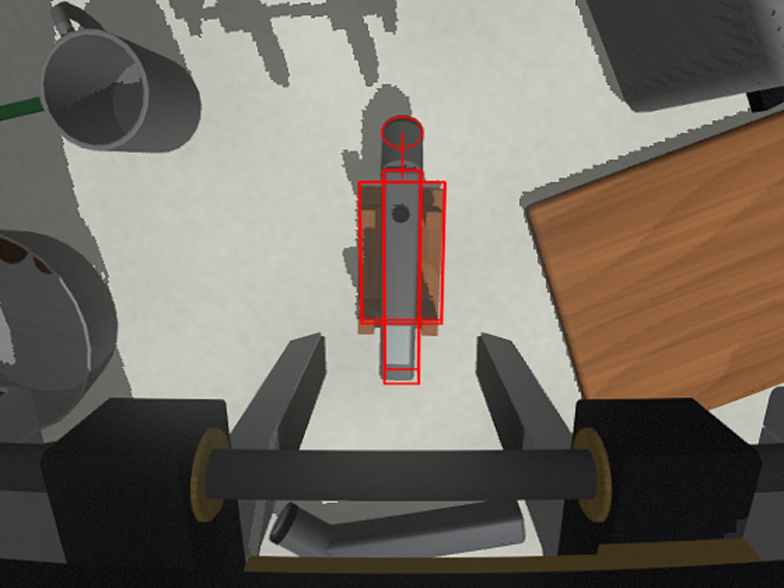

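The overlay fits the thermometer to about 2 mm (handle at (400,270), yaw nearer -0.23). I'm descending to grip it.

>>> drive_tool(
  targets=[
    [0.3,[0.0008,-0.0012,0.03],0.012],
    [0.3,[0,0,0.04],0],
    [0.3,[0,0,0.04],0],
    [0.3,[0,0,0.04],0],
    [0.3,[0,0,0.0288],0],
    [0.3,[0,0,0],0],
    [-0.3,[0,0,0],0],
    [-0.6,[0,0,0],0],
    [-1,[0,0,0],0],
    [-1,[0,0,0],0],
  ],
  newtons=40,
)

```text
time_s: 21.25
eef_pos: [0.4966, -0.3257, 0.0459]
orientation: [0.993, -0.116, 0.001, 0.0]
force: [-0.7, 0.1, 2.2]
finger_gap: 0.271
grasp_force: 40.0
```

>>> drive_tool(
  targets=[
    [-1,[0,0,0],0],
    [-1,[0,0,0],0],
    [-1,[0,0,0],0],
    [-1,[0,0,0],0],
  ],
  newtons=40,
)

```text
time_s: 21.75
eef_pos: [0.4967, -0.3257, 0.0459]
orientation: [0.993, -0.116, 0.0, 0.0]
force: [-1.0, 0.9, 6.5]
finger_gap: 0.276
grasp_force: 40.0
```

>>> drive_tool(
  targets=[
    [-1,[0,0,-0.02],0],
    [-1,[0,0,-0.035],0],
    [-1,[0,0,-0.04],0],
    [-1,[-0.016,-0.0336,0],0],
    [-1,[-0.016,-0.0336,0],0],
    [-1,[-0.016,-0.0336,0],0],
    [-1,[-0.016,-0.0336,0],0],
    [-1,[-0.016,-0.0336,0],0],
    [-1,[0,0,0],0],
  ],
)

```text
time_s: 22.88
eef_pos: [0.456, -0.1404, 0.1399]
orientation: [0.994, -0.113, -0.001, -0.001]
force: [0.1, -0.6, -1.7]
finger_gap: 0.274
grasp_force: 40.0
```

>>> drive_tool(
  targets=[
    [-1,[0,0,0],-0.1454],
    [-1,[0,0,0],-0.1454],
    [-1,[0,0,0],-0.1454],
    [-1,[0,0,0],-0.1454],
    [-1,[0,0,0],-0.1454],
    [-1,[0,0,0],-0.1454],
    [-1,[0,0,0],-0.1454],
    [-1,[0,0,0],-0.1454],
    [-1,[0,0,0],-0.1454],
    [-1,[0,0,0],-0.1454],
  ],
)

```text
time_s: 24.12
eef_pos: [0.457, -0.145, 0.14]
orientation: [0.818, 0.575, -0.0, 0.0]
force: [-0.0, -0.1, -1.2]
finger_gap: 0.273
grasp_force: 40.0
```

```bash
cat > aim.py <<'E'
from e import *
o=ctrl.get_obs();T=o["eef_pos"];Rm=R.from_quat(o["orientation"]).as_matrix()
# wand frame: x=tool x, z=-tool z ; origin 1.3 mm behind, 17.1 mm above TCP
W=np.c_[Rm[:,0],-Rm[:,1],-Rm[:,2]];org=T+W@[-.0013,0,.0171]
lens=org+W@[.097,0,-.032];d=W@[.7071,0,-.7071]
v=np.array([*E["bowl"][:2],.017])-lens
print("TCP",T,"lens",lens,"along",v@d,"miss",v-(v@d)*d)
yaw=np.deg2rad(70);c,s=np.cos(yaw),np.sin(yaw)
want=np.array([*E["bowl"][:2],.017])-.1*np.array([.7071*c,.7071*s,-.7071])
cy=np.arctan2(Rm[1,0],Rm[0,0]);want-=rot(yaw)@[.097-.0013,0,-.032+.0171]
print("yaw",cy,"spin",cy-yaw,"tool shift now",Rm.T@(want-T))
E
python3 aim.py
```

```text
TCP [ 0.457 -0.145  0.14 ] lens [ 0.4894 -0.055   0.125 ] along 0.12731239711899836 miss [-0.0054 -0.0172 -0.018 ]
yaw 1.2252666423893164 spin 0.003536165993285767 tool shift now [0.0013 0.0001 0.0374]
```

>>> drive_tool(
  targets=[
    [-1,[0.001,0,0.015],0.003],
    [-1,[0,0,0.012],0],
    [-1,[0,0,0.007],0],
    [-1,[0,0,0.0034],0],
    [-1,[0,0,0],0],
  ],
)

```text
time_s: 24.75
eef_pos: [0.4573, -0.1427, 0.1027]
orientation: [0.82, 0.573, -0.0, -0.0]
force: [0.7, -0.1, -1.4]
finger_gap: 0.275
grasp_force: 40.0
```

```bash
python3 aim.py
```

```text
TCP [ 0.4573 -0.1427  0.1027] lens [ 0.4903 -0.0529  0.0878] along 0.09935371332916602 miss [ 0.0001 -0.0006 -0.0005]
yaw 1.219380117911312 spin -0.002350358484718651 tool shift now [-0.001   0.0006  0.0001]
```

>>> drive_tool(
  targets=[
    [-1,[0,0,0],0],
    [-1,[0,0,0],0],
    [-1,[0,0,0],0],
    [-1,[0,0,0],0],
    [-1,[0,0,0],0],
    [-1,[0,0,0],0],
    [-1,[0,0,0],0],
    [-1,[0,0,0],0],
    [-1,[0,0,0],0],
    [-1,[0,0,0],0],
  ],
)

```text
time_s: 26.0
eef_pos: [0.4573, -0.1427, 0.1028]
orientation: [0.82, 0.573, 0.0, 0.0]
force: [-0.1, -0.0, -1.8]
finger_gap: 0.271
grasp_force: 40.0
```

>>> drive_tool(
  targets=[
    [-1,[0,0,0],0],
    [-1,[0,0,0],0],
    [-1,[0,0,0],0],
    [-1,[0,0,0],0],
    [-1,[0,0,0],0],
    [-1,[0,0,0],0],
    [-1,[0,0,0],0],
    [-1,[0,0,0],0],
    [-1,[0,0,0],0],
    [-1,[0,0,0],0],
  ],
)

```text
time_s: 27.25
eef_pos: [0.4573, -0.1427, 0.1028]
orientation: [0.82, 0.573, 0.0, -0.0]
force: [-0.3, 0.2, -1.3]
finger_gap: 0.274
grasp_force: 40.0
```

>>> drive_tool(
  targets=[
    [-1,[0,0,-0.02],0],
    [-1,[0,0,-0.025],0],
    [-1,[0,0,0],0.1452],
    [-1,[0,0,0],0.1452],
    [-1,[0,0,0],0.1452],
    [-1,[0,0,0],0.1452],
    [-1,[0,0,0],0.1452],
    [-1,[0,0,0],0.1452],
    [-1,[0,0,0],0.1452],
    [-1,[0,0,0],0.1452],
  ],
)

```text
time_s: 28.5
eef_pos: [0.4572, -0.1426, 0.1478]
orientation: [1.0, 0.027, -0.0, -0.0]
force: [0.3, -1.5, -1.9]
finger_gap: 0.273
grasp_force: 40.0
```

>>> drive_tool(
  targets=[
    [-1,[0,0,0],0.1452],
    [-1,[0,0,0],0.1452],
    [-1,[0.016,0.034,0],0],
    [-1,[0.016,0.034,0],0],
    [-1,[0.016,0.034,0],0],
    [-1,[0.016,0.034,0],0],
    [-1,[0.016,0.034,0],0],
    [-1,[0,0,0],0],
    [-1,[0,0,0],0],
  ],
)

```text
time_s: 29.62
eef_pos: [0.4956, -0.3253, 0.1474]
orientation: [0.993, -0.116, -0.001, -0.001]
force: [-0.8, 0.1, -1.9]
finger_gap: 0.275
grasp_force: 40.0
```

```bash
python3 - <<'E'
from h import *
o=ctrl.get_obs();M=R.from_quat(o["orientation"]).as_matrix();y=np.arctan2(M[1,0],M[0,0])
print(o["time_s"],o["eef_pos"],o["orientation"],"spin",y+.2325,"shift",M.T@(np.array([.4967,-.3257,.0459])-o["eef_pos"]))
E
```

```text
29.625 [ 0.4956 -0.3253  0.1474] [ 0.9933 -0.1159 -0.0005 -0.0008] spin 0.0002144314541124015 shift [0.0013 0.0002 0.1015]
```

>>> drive_tool(
  targets=[
    [-1,[0.0013,0.0002,0.03],0],
    [-1,[0,0,0.03],0],
    [-1,[0,0,0.02],0],
    [-1,[0,0,0.01],0],
    [-1,[0,0,0.006],0],
    [-1,[0,0,0.003],0],
    [-1,[0,0,0.002],0],
    [-1,[0,0,0],0],
  ],
)

```text
time_s: 30.62
eef_pos: [0.4973, -0.3272, 0.0471]
orientation: [0.993, -0.116, 0.0, 0.0]
force: [0.2, 0.5, -0.7]
finger_gap: 0.278
grasp_force: 40.0
```

>>> drive_tool(
  targets=[
    [-1,[-0.0003,-0.0015,0],0],
    [-1,[0,0,0.001],0],
    [-1,[0,0,0],0],
  ],
)

```text
time_s: 31.0
eef_pos: [0.4974, -0.3255, 0.0459]
orientation: [0.993, -0.116, 0.0, -0.0]
force: [0.5, 0.0, -0.0]
finger_gap: 0.275
grasp_force: 40.0
```

>>> drive_tool(
  targets=[
    [-0.35,[0,0,0.0005],0],
    [-0.2,[0,0,0],0],
    [0.1,[0,0,0],0],
    [0.3,[0,0,0],0],
    [0.3,[0,0,0],0],
    [0.3,[0,0,-0.02],0],
    [0.3,[0,0,-0.04],0],
    [0.3,[0,0,-0.05],0],
    [0.3,[0,0,-0.05],0],
    [0.3,[0,0,0],0],
  ],
)

```text
time_s: 32.25
eef_pos: [0.4996, -0.3273, 0.2096]
orientation: [0.993, -0.116, 0.004, 0.002]
force: [-0.1, 0.1, -0.4]
finger_gap: 0.649
grasp_force: 0.0
```

```bash
python3 - <<'E'
from h import *
import h
o=ctrl.get_obs();print(o["eef_pos"],o["orientation"])
p=ctrl.camera_params("wrist");im=ctrl.get_image("wrist")[:,:,::-1].copy()
w=np.load("wp.npy");a=cv2.imread("pics/w2raw.png")
# warp new view to old via plane z=.076 (handle top)
g=np.array([[x,y,.076] for x in(.40,.45,.5,.55,.6) for y in(-.36,-.33,-.29)])
h.cam=lambda n:p;n=proj("wrist",g)
q=dict(view=w[:16].reshape(4,4),mtx=w[16:25].reshape(3,3),k1=w[25]);h.cam=lambda n:q;m=proj("wrist",g)
H,_=cv2.findHomography(n,m);b=cv2.warpPerspective(im,H,(560,420))
# match handle patches
for (x,y,W,Hh) in((255,75,60,60),(262,120,50,60),(262,200,50,75)):
    t=a[y:y+Hh,x:x+W];r=cv2.matchTemplate(b[y-12:y+Hh+12,x-12:x+W+12],t,cv2.TM_CCOEFF_NORMED);_,v,_,l=cv2.minMaxLoc(r);print("px shift",l[0]-12,l[1]-12,round(v,3))
E
```

```text
[ 0.4996 -0.3273  0.2096] [ 0.9932 -0.1162  0.004   0.0018]
px shift 0 -1 0.989
px shift 0 -1 0.985
px shift 0 -1 0.99
```

>>> drive_tool(
  targets=[
    [0.3,[0,0,0],0],
    [0.3,[0,0,0],0],
    [0.3,[0,0,0],0],
    [0.3,[0,0,0],0],
  ],
)

```text
time_s: 32.8
eef_pos: [0.497, -0.3254, 0.2047]
orientation: [0.993, -0.116, -0.0, -0.0]
force: [-0.3, -0.3, 0.0]
finger_gap: 0.645
grasp_force: 0.0
```

```bash
python3 -c "
from bench import ctrl
print(ctrl.close_job())"
```

```text
the job is handed in; nothing more can be done
None
```

I handed the job in at 32.8 s: the chestnuts got three circles and stayed in the bowl when last seen, before the thermometer step; the stirrer stood upright in the lunchbox; and the thermometer aimed from a calculated 99 mm for over 2 s, then went back in its cradle to about 1 mm; the verdict was not shown, and I took no final picture of the other objects.

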